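# Put the bench bottles back in their own trays

## Task

The white reagent bottle, the small brown bottle and the black objective case have been put back in one another's trays. Put the reagent bottle in the square tray, the brown bottle in the round tray and the black case in the oblong tray, each standing upright on the middle of the tray's white pad; use a free spot on the bench on the way. Set things down gently, tip nothing over, and leave the tape roll, the timer and the marker where they lie.

Things in the scene. Friction and masses are not known exactly. Their poses are not given: they have to be found in the camera images.
- reagent_bottle_mid (a point): White reagent bottle with a blue cap, round, 56 mm across and 99 mm tall: much the largest of the three things to move. Stands upright, z along its axis, up. This point: on the axis, half-way up (49.5 mm above its foot). Can be gripped across the body at this height. At the start it stands on the pad of the round tray.
- dye_bottle_mid (a point): Small brown dye bottle with a white cap, round, 30 mm across and 66 mm tall. Stands upright, z along its axis, up. This point: on the axis, half-way up (33 mm above its foot). Can be gripped across the body at this height. At the start it stands on the pad of the oblong tray.
- objective_case_mid (a point): Plain black round screw case of a microscope objective, 35 mm across and 60 mm tall. Stands upright, z along its axis, up. This point: on the axis, half-way up (30 mm above its foot). Can be gripped across the body at this height. At the start it stands on the pad of the square tray.
- square_tray_pad (a point): Dark grey steel square tray with a low rim, 112 x 112 mm. Fixed to the bench, 10 mm high over all; a round white plastic pad, 68 mm across, marks its middle. This point: centre of the pad's top, 7 mm above the bench, z up. Home of the white reagent bottle.
- round_tray_pad (a point): Dark grey steel round tray with a low rim, 120 mm across. Fixed to the bench, 10 mm high over all; a round white plastic pad, 68 mm across, marks its middle. This point: centre of the pad's top, 7 mm above the bench, z up. Home of the small brown bottle.
- oblong_tray_pad (a point): Dark grey steel oblong tray with a low rim, 86 mm (its x) by 146 mm (its y). Fixed to the bench, 10 mm high over all; a round white plastic pad, 68 mm across, marks its middle. This point: centre of the pad's top, 7 mm above the bench, z up. Home of the black case.
- tape_roll: Bystander, loose: roll of pale tape lying flat, 68 mm across, 20 mm high; origin at the centre of its underside. The bench between the trays and in front of them is free but for the listed things.
- timer: Bystander, loose: white bench timer lying flat, 66 x 66 mm, 18 mm high; origin at the centre of its underside.
- marker_black: Bystander, loose: marker with a black cap lying flat, 127 mm long (along its y), 14 mm thick; origin near its middle, on the underside.

How it is judged:
By the outcome, as a careful person would: the job done as asked, in the order asked, and still so for the second after the job is handed in, with the robot touching nothing.
It also fails if it takes over 112 s, if anything falls off the work surface, if the arm or the gripper's body presses on something with over 40 N, if the wrist force passes 120 N, or if a joint passes its speed limit or range.

## Robot

A 6-joint arm with a two-finger parallel gripper is mounted at the origin on a cart in front of the work surface, level with it; the furniture and walls round the work are solid. World frame = base frame: x ahead of the robot, y to its left, z up, the work surface at z = 0. Lengths are in mm, angles in degrees, forces in N, time in s.
With the tool pointing down it reaches from about 375 to 925 mm from the base axis. Payload 5.7 kg.
Tool frame: the origin (TCP) lies midway between the tips of the shut fingers; the grasp point (between the pads) lies 19 mm behind it (grasp_offset is the z of the grasp point in the tool frame, in mm); z points along the fingers, y is the line along which they close (so a half turn about z gives the same grasp; the last joint's range is limited). The gripper opens to 88 mm and grips with 3 to 60 N. Pads are 20 mm wide; open, the fingers measure 115 mm over their backs; the gripper's body (75 mm by 178 mm) begins 61 mm behind the grasp point.
Start: joints at [-6.595, 20.558, 86.54, -0, 72.909, -6.595], TCP at [599.968, -0.004, 222.623] pointing down, gripper open.
Joint ranges: [-170.27, 170.27], [-57.76, 135], [12.27, 136.19], [-55.21, 235.2], [11.17, 155.16], [-170.74, 170.74]. Speed limits (degrees/s): [136.94, 136.94, 180, 180, 180, 180].

## Interface

Orientations are given as a 3x3 rotation matrix whose columns are the frame's x, y, z axes.
In Python, from workcell import get_obs, get_image, camera_params, hand_in, masks_of, tip_of, grasp_offset gives the robot as it stands.
- The arm moves only by the tool move_arm, never from a script. Its arguments are lists of equal length, an entry for each row: "travel": the shift along the tool's x, y, z in cm, a list of three; "yaw": the turn about the tool's z in degrees; "grip": the opening, from 0 (shut) to 1 (fully open). A call has 1 to 20 rows; each row shifts and turns the commanded pose from where the row before left it, along the tool's axes as they then stand; what a row does not reach is not made up. A row lasts 1/12 s, in which the tool goes at most 41.7 mm and 7.16 degrees, less where a joint would pass 70% of its speed; a pose out of reach is approached as far as the arm can. A call with a gripper value outside its range is refused whole. The fingers move at their own pace and stop on an object; "force" is the grip in N (left out, the last holds). Time passes only in rows, so rows that do not move let the fingers close. It gives the time, the measured TCP pose, the force, the opening and the grip force at its end, in the units of the state.
- get_obs(): the state, without advancing time (a new reading comes with each control period).
- get_image(name): name is "scene" or "side" or "wrist"; returns the picture (384x512x3 uint8, red, green, blue); there is no depth.
- camera_params(name): a dict with "K" (3x3 intrinsics, pixels), "position" and "rotation" of the camera in the world. Camera axes: x right, y down, z forward; pixel columns grow to the right and rows downward; lengths in mm; the calibration is good to about 2 mm. A picture is of the moment at which its call begins: read the wrist's pose just before it. camera_params takes no time and is no camera call; for the wrist camera it gives the pose at the moment of the call.
- hand_in(): hands the job in; it is judged then, once.
Trained networks look in the newest picture that a camera, given by its name, has taken for a name from the list of things; names that differ only in an ending like _2 or _b are one class to them, and where a whole thing is asked for, a point or a joint stands for the part that bears it (a point fixed in the world has none). Each returns a list of dicts, best first, with "p" (0 to 1); they miss things now and then, are a little off and sometimes report something else, mostly with a low value. They report only what shows in the picture. A call takes as long as a camera call.
- masks_of(name, camera): "mask" (384x512 bool, what is visible of it).
- tip_of(name, camera): "at" ([x, y, z] in mm, in world coordinates, good to about 4 mm: a listed point, or the origin of a listed thing).
The state is a dict: "t": time; "joint_positions": joint angles; "dq": joint speeds; "effort": joint torques, N m; "eef_pos": TCP position; "orientation": TCP orientation; "contact_force": force on the tool from outside, world axes, zero at the start; "torque": the same for the moment, N m; "gripper_width": finger opening in mm; "gripper_force": force on a finger pad.
Only numpy, scipy, OpenCV 4.12 (cv2) and the standard library are available. Lean on these libraries where they do the work, as an engineer would, in place of code of your own. Each camera call takes 0.05 s, during which the arm holds its last target. There are 200 camera calls.

## Working session

There is one attempt and no reset: what is moved stays moved. The work goes in short steps, Python scripts to look and compute and a tool call to move; the robot and the scene stay as the last step left them, time stands still between calls to the robot, and variables do not carry over. Pictures are saved under pics/ and viewed, at most 14 in all, crops included, and the job is handed in when it is done.

Besides the shell and the picture viewer there is one more tool, called after "Emit:" by a JSON object that holds its "name" and its "arguments", one argument or row to a line. move_arm: Moves the arm, as the interface text tells. Its arguments: {"type":"object","properties":{"travel":{"type":"array","items":{"type":"array","items":{"type":"number"}}},"yaw":{"type":"array","items":{"type":"number"}},"grip":{"type":"array","items":{"type":"number"}},"force":{"type":"number"}},"required":["travel","yaw","grip"]}

```bash
mkdir -p pics; cat > h.py <<'E'
import numpy as np, cv2
from workcell import *
def save(cam,fn):
    im=get_image(cam); cv2.imwrite('pics/'+fn,im[:,:,::-1]); return im
E
python3 - <<'E'
from h import *
o=get_obs(); print(o['t'],o['eef_pos'],np.round(o['orientation'],3).tolist(),o['gripper_width'],grasp_offset)
for c in ('scene','side','wrist'):
    save(c,c+'0.png'); p=camera_params(c); print(c,np.round(p['position']),np.round(p['rotation'],2).tolist(),p['K'][0][0])
    for n in ['reagent_bottle_mid','dye_bottle_mid','objective_case_mid','square_tray_pad','round_tray_pad','oblong_tray_pad','tape_roll','timer','marker_black']:
        print(n,[(np.round(d['at']).tolist(),round(d['p'],2)) for d in tip_of(n,c)[:2]])
a=[cv2.imread(f'pics/{c}0.png') for c in('scene','side','wrist')]
cv2.imwrite('pics/all0.png',cv2.resize(np.vstack([np.hstack(a[:2]),np.hstack([a[2],a[2]*0])]),(800,600)))
E
```

```text
0.0 [5.99306541e+02 6.55787332e-02 2.21818872e+02] [[0.0, 1.0, -0.002], [1.0, -0.0, 0.0], [0.0, -0.002, -1.0]] 87.39588071863966 -18.700000000000003
scene [ 186. -484.  718.] [[0.77, -0.45, 0.44], [-0.63, -0.55, 0.54], [-0.0, -0.7, -0.72]] 388.6376330462561
reagent_bottle_mid [([497.0, -299.0, 56.0], 0.55)]
dye_bottle_mid [([541.0, 255.0, 40.0], 0.8)]
objective_case_mid [([646.0, -28.0, 38.0], 0.54)]
square_tray_pad [([642.0, -26.0, 11.0], 0.78)]
round_tray_pad [([495.0, -293.0, 9.0], 0.98)]
oblong_tray_pad [([541.0, 266.0, 6.0], 0.83)]
tape_roll [([412.0, -112.0, -0.0], 0.97)]
timer [([416.0, 107.0, 3.0], 0.78)]
marker_black [([719.0, -186.0, -1.0], 0.8)]
side [177. 905. 645.] [[-0.91, -0.21, 0.34], [-0.41, 0.46, -0.79], [0.01, -0.86, -0.5]] 424.0033182548664
reagent_bottle_mid [([492.0, -295.0, 56.0], 0.57)]
dye_bottle_mid [([536.0, 259.0, 42.0], 0.8), ([416.0, 103.0, 3.0], 0.68)]
objective_case_mid [([643.0, -29.0, 39.0], 0.54)]
square_tray_pad [([633.0, -26.0, 9.0], 0.7), ([538.0, 260.0, 40.0], 0.63)]
round_tray_pad [([500.0, -298.0, 11.0], 0.88)]
oblong_tray_pad []
tape_roll [([413.0, -111.0, -3.0], 0.63)]
timer [([414.0, 104.0, 0.0], 0.63)]
marker_black [([717.0, -184.0, 1.0], 0.64)]
wrist [600.  78. 384.] [[1.0, -0.0, 0.0], [-0.0, -0.96, -0.28], [0.0, 0.28, -0.96]] 294.34816980587715
reagent_bottle_mid [([495.0, -295.0, 56.0], 0.57)]
dye_bottle_mid []
objective_case_mid [([642.0, -32.0, 34.0], 0.66), ([414.0, -108.0, -3.0], 0.51)]
square_tray_pad [([638.0, -24.0, 6.0], 0.71)]
round_tray_pad [([499.0, -297.0, 7.0], 0.77)]
oblong_tray_pad []
tape_roll [([412.0, -110.0, -1.0], 0.72)]
timer [([416.0, 108.0, 2.0], 0.77)]
marker_black [([719.0, -184.0, -1.0], 0.84), ([641.0, -29.0, 34.0], 0.19)]
```

View pics/all0.png

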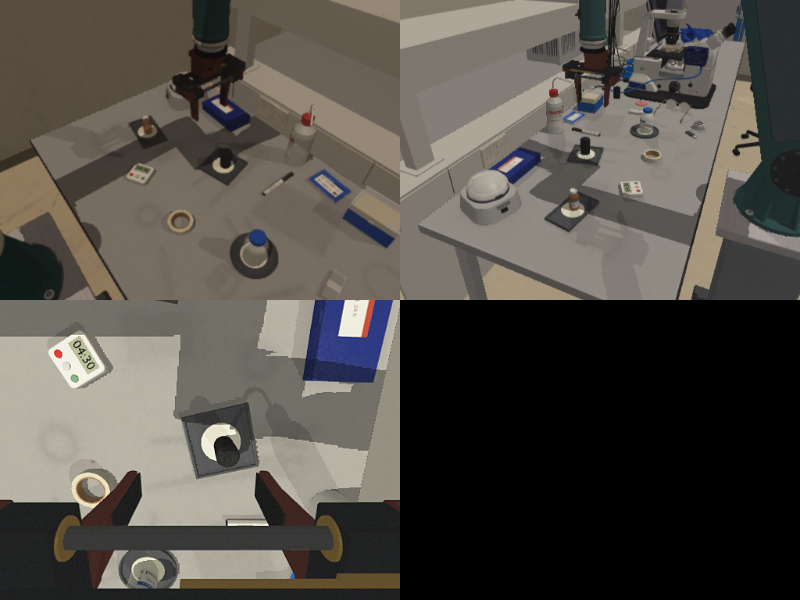

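The picture shows the reagent bottle in the round tray (lower centre of scene view), the case in the square tray (wrist px about 225,450), and the brown bottle in the oblong tray. Around (560, 110) the bench is free. I'll hover over the case first.

Emit:
{"name": "move_arm", "arguments": {
  "travel": [
    [-0.75, 1.1, 1.5],
    [-0.75, 1.1, 1.5],
    [-0.75, 1.1, 1.5],
    [-0.7, 1.1, 1.5],
    [0, 0, 1.5],
    [0, 0, 0],
    [0, 0, 0]
  ],
  "yaw": [0, 0, 0, 0, 0, 0, 0],
  "grip": [1, 1, 1, 1, 1, 1, 1],
  "force": 15
}}

```text
t: 2.08
eef_pos: [643.1, -29.4, 146.8]
orientation: [[0.0, 1.0, -0.003], [1.0, -0.0, 0.0], [0.0, -0.003, -1.0]]
contact_force: [0.3, -0.0, 0.0]
gripper_width: 87.7
gripper_force: 0.0
```

```bash
cat >> h.py <<'E'
from scipy.optimize import least_squares
def proj(c,P):
    q=(np.atleast_2d(P)-c['position'])@np.array(c['rotation']); q=q@np.array(c['K']).T; return q[:,:2]/q[:,2:]
def sil(name,cams,R,H,z0,xy0,pr=True):
    """fit upright cylinder xy to mask silhouettes: left/right mask edges vs hull centroid"""
    obs=[]
    for c in cams:
        get_image(c); cp=camera_params(c); m=masks_of(name,c)
        if m: obs.append((c,cp,m[0]['mask'],m[0]['p']))
    a=np.linspace(0,2*np.pi,48)
    C=np.vstack([np.c_[R*np.cos(a),R*np.sin(a),0*a+h] for h in (0,H)])
    def pm(cp,xy):
        h=cv2.convexHull(proj(cp,C+[xy[0],xy[1],z0]).astype(np.float32)); M=cv2.moments(h); return np.array([M['m10']/M['m00'],M['m01']/M['m00']]),M['m00']
    out=[]
    for c,cp,m,p in obs:
        v,u=np.nonzero(m); cen=np.array([u.mean(),v.mean()])
        r=least_squares(lambda xy:pm(cp,xy)[0]-cen,xy0,diff_step=1e-3)
        print(name,c,round(p,2),'xy',np.round(r.x,1),'area ratio',round(m.sum()/pm(cp,r.x)[1],2)); out.append(r.x)
    return out
def tips(name,cams):
    for c in cams:
        get_image(c)
        for d in tip_of(name,c)[:1]: print(name,c,np.round(d['at'],1),round(d['p'],2))
E
python3 - <<'E'
from h import *
o=get_obs(); print(o['t'],o['eef_pos'])
A=('scene','side','wrist')
sil('objective_case_mid',A,17.5,60,7,(643,-29))
sil('reagent_bottle_mid',A,28,99,7,(496,-296))
sil('dye_bottle_mid',A,15,66,7,(540,258))
for n in('objective_case_mid','square_tray_pad','round_tray_pad'): tips(n,A)
save('wrist','w1.png')
E
```

```text
2.0833 [643.08555828 -29.39866351 146.78336345]
objective_case_mid scene 0.67 xy [643.  -29.2] area ratio 0.93
objective_case_mid side 0.54 xy [639.5 -22.9] area ratio 0.84
objective_case_mid wrist 0.94 xy [643.1 -28.5] area ratio 0.93
reagent_bottle_mid scene 0.83 xy [ 487.9 -299.9] area ratio 0.84
reagent_bottle_mid side 0.81 xy [ 488.8 -282.5] area ratio 0.86
reagent_bottle_mid wrist 0.63 xy [ 527.1 -210.5] area ratio 0.03
dye_bottle_mid scene 0.82 xy [536.5 253.2] area ratio 0.79
dye_bottle_mid side 0.79 xy [534.2 262.5] area ratio 0.81
dye_bottle_mid wrist 0.2 xy [441.5 -78.6] area ratio 0.81
objective_case_mid scene [643.2 -30.1  35.4] 0.88
objective_case_mid side [644.2 -30.1  40.5] 0.69
objective_case_mid wrist [640.2 -30.1  35.9] 0.82
square_tray_pad scene [639.  -26.8  11.2] 0.63
square_tray_pad side [637.7 -27.2  10.3] 0.72
square_tray_pad wrist [638.6 -20.9   7.7] 0.7
round_tray_pad scene [ 500.1 -296.7   10.4] 0.88
round_tray_pad side [ 500.3 -299.9   10.4] 0.87
round_tray_pad wrist [ 500.  -294.8    9.6] 0.69
```

View pics/w1.png

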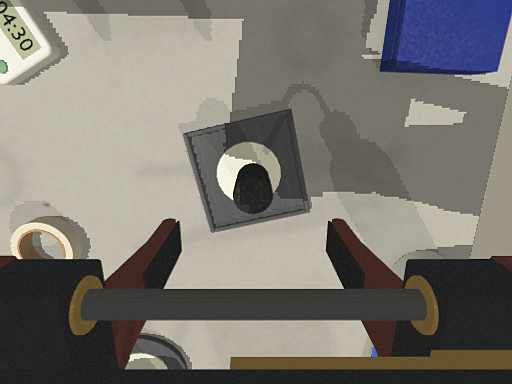

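The wrist picture shows the case at about px (253,188) between the fingers and inside the square tray, so the hover is centred. Next I descend and grip.

Emit:
{"name": "move_arm", "arguments": {
  "travel": [
    [0, 0, 2],
    [0, 0, 2],
    [0, 0, 2],
    [0, 0, 2],
    [0, 0, 2],
    [0, 0, 1.5],
    [0, 0, 1],
    [0, 0, 0.4],
    [0, 0, 0],
    [0, 0, 0],
    [0, 0, 0],
    [0, 0, 0],
    [0, 0, 0],
    [0, 0, 0],
    [0, 0, 0],
    [0, 0, 0],
    [0, 0, 0],
    [0, 0, 0]
  ],
  "yaw": [0, 0, 0, 0, 0, 0, 0, 0, 0, 0, 0, 0, 0, 0, 0, 0, 0, 0],
  "grip": [1, 1, 1, 1, 1, 1, 1, 1, 1, 1, 0.3, 0.3, 0.3, 0.3, 0.3, 0.3, 0.3, 0.3],
  "force": 15
}}

```text
t: 5.43
eef_pos: [643.9, -29.5, 18.7]
orientation: [[0.0, 1.0, -0.0], [1.0, -0.0, 0.0], [0.0, -0.0, -1.0]]
contact_force: [-0.2, 0.1, -0.3]
gripper_width: 37.6
gripper_force: 0.0
```

Emit:
{"name": "move_arm", "arguments": {
  "travel": [
    [0, 0, 0],
    [0, 0, 0],
    [0, 0, 0],
    [0, 0, 0],
    [0, 0, 0]
  ],
  "yaw": [0, 0, 0, 0, 0],
  "grip": [0.2, 0.2, 0.2, 0.2, 0.2],
  "force": 15
}}

```text
t: 5.85
eef_pos: [643.9, -29.5, 18.6]
orientation: [[0.0, 1.0, -0.0], [1.0, -0.0, 0.0], [0.0, -0.0, -1.0]]
contact_force: [-0.2, 0.2, -1.1]
gripper_width: 34.3
gripper_force: 15.0
```

Emit:
{"name": "move_arm", "arguments": {
  "travel": [
    [0, 0, -0.5],
    [0, 0, -1.5],
    [0, 0, -2],
    [0, 0, -1],
    [1.0, -0.6, 0],
    [2, -1.2, 0],
    [2, -1.2, 0],
    [2, -1.2, 0],
    [2, -1.2, 0],
    [2, -1.2, 0],
    [2, -1.2, 0],
    [1.0, -0.6, 0],
    [0, 0, 0],
    [0, 0, 0],
    [0, 0, 1.5],
    [0, 0, 1.5],
    [0, 0, 1],
    [0, 0, 0.5],
    [0, 0, 0.5],
    [0, 0, 0]
  ],
  "yaw": [0, 0, 0, 0, 0, 0, 0, 0, 0, 0, 0, 0, 0, 0, 0, 0, 0, 0, 0, 0],
  "grip": [0.2, 0.2, 0.2, 0.2, 0.2, 0.2, 0.2, 0.2, 0.2, 0.2, 0.2, 0.2, 0.2, 0.2, 0.2, 0.2, 0.2, 0.2, 0.2, 0.2]
}}

```text
t: 7.52
eef_pos: [559.8, 109.9, 17.8]
orientation: [[0.001, 1.0, -0.001], [1.0, -0.001, -0.0], [-0.0, -0.001, -1.0]]
contact_force: [-0.9, 0.7, -0.8]
gripper_width: 34.9
gripper_force: 15.0
```

```bash
python3 - <<'E'
from h import *
o=get_obs(); print(o['t'],o['eef_pos'],o['contact_force'],o['gripper_width'])
a=save('scene','s2.png');b=save('wrist','w2.png')
cv2.imwrite('pics/v2.png',cv2.resize(np.hstack([a,b])[:,:,::-1],(800,300)))
E
```

```text
7.5167 [559.80615905 109.94326171  17.78159147] [-0.86400125  0.74221366 -0.82414267] 34.86906320461556
```

View pics/v2.png

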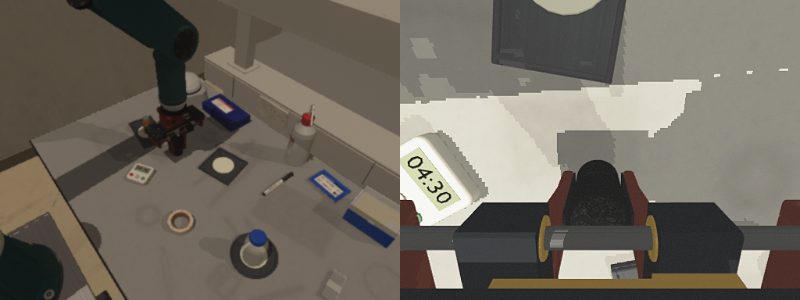

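The case is held upright over free bench, clear of the timer (wrist px 430,165). I'll lower it gently.

Emit:
{"name": "move_arm", "arguments": {
  "travel": [
    [0, 0, 0.2],
    [0, 0, 0.2],
    [0, 0, 0.1],
    [0, 0, 0.1],
    [0, 0, 0],
    [0, 0, 0],
    [0, 0, 0]
  ],
  "yaw": [0, 0, 0, 0, 0, 0, 0],
  "grip": [0.2, 0.2, 0.2, 0.2, 0.2, 0.2, 0.2]
}}

```text
t: 8.2
eef_pos: [560.0, 110.5, 12.7]
orientation: [[-0.0, 1.0, -0.0], [1.0, 0.0, 0.0], [0.0, -0.0, -1.0]]
contact_force: [0.1, -0.2, -0.2]
gripper_width: 35.0
gripper_force: 15.0
```

Emit:
{"name": "move_arm", "arguments": {
  "travel": [
    [0, 0, 0.1],
    [0, 0, 0],
    [0, 0, 0]
  ],
  "yaw": [0, 0, 0],
  "grip": [0.2, 0.2, 0.2]
}}

```text
t: 8.45
eef_pos: [559.9, 110.5, 11.6]
orientation: [[-0.0, 1.0, -0.0], [1.0, 0.0, 0.0], [0.0, -0.0, -1.0]]
contact_force: [0.3, 0.1, -0.1]
gripper_width: 35.0
gripper_force: 15.0
```

Emit:
{"name": "move_arm", "arguments": {
  "travel": [
    [0, 0, 0.05],
    [0, 0, 0],
    [0, 0, 0]
  ],
  "yaw": [0, 0, 0],
  "grip": [0.2, 0.2, 0.2]
}}

```text
t: 8.7
eef_pos: [560.0, 110.5, 11.5]
orientation: [[0.0, 1.0, 0.0], [1.0, -0.0, 0.0], [0.0, 0.0, -1.0]]
contact_force: [-0.6, 0.7, 5.2]
gripper_width: 34.5
gripper_force: 15.0
```

Emit:
{"name": "move_arm", "arguments": {
  "travel": [
    [0, 0, 0],
    [0, 0, 0],
    [0, 0, 0],
    [0, 0, 0],
    [0, 0, 0],
    [0, 0, 0],
    [0, 0, 0],
    [0, 0, 0],
    [0, 0, 0],
    [0, 0, 0],
    [0, 0, -1],
    [0, 0, -2],
    [0, 0, -3],
    [0, 0, -3],
    [0, 0, -3],
    [0, 0, -3],
    [0, 0, 0]
  ],
  "yaw": [0, 0, 0, 0, 0, 0, 0, 0, 0, 0, 0, 0, 0, 0, 0, 0, 0],
  "grip": [0.5, 0.6, 0.7, 0.8, 0.9, 1, 1, 1, 1, 1, 1, 1, 1, 1, 1, 1, 1]
}}

```text
t: 10.12
eef_pos: [563.9, 110.9, 167.9]
orientation: [[-0.0, 1.0, 0.011], [1.0, 0.0, 0.001], [0.001, 0.011, -1.0]]
contact_force: [-0.3, -0.1, 0.3]
gripper_width: 87.6
gripper_force: 0.0
```

Emit:
{"name": "move_arm", "arguments": {
  "travel": [
    [-1.2, -0.3, 0],
    [-2.5, -0.4, 0],
    [-2.5, -0.4, 0],
    [-2.5, -0.4, 0],
    [-2.5, -0.4, 0],
    [-2.5, -0.4, 0],
    [-2.5, -0.4, 0],
    [-2.5, -0.4, 0],
    [-2.5, -0.4, 0],
    [-2.5, -0.4, 0],
    [-2.5, -0.4, 0],
    [-2.5, -0.4, 0],
    [-2.5, -0.4, 0],
    [-2.5, -0.4, 0],
    [-2.5, -0.4, 0],
    [-2.5, -0.4, 0],
    [-1.2, -0.1, 0],
    [0, 0, 0],
    [0, 0, 0],
    [0, 0, 0]
  ],
  "yaw": [0, 0, 0, 0, 0, 0, 0, 0, 0, 0, 0, 0, 0, 0, 0, 0, 0, 0, 0, 0],
  "grip": [1, 1, 1, 1, 1, 1, 1, 1, 1, 1, 1, 1, 1, 1, 1, 1, 1, 1, 1, 1]
}}

```text
t: 11.78
eef_pos: [495.4, -287.1, 160.5]
orientation: [[-0.0, 1.0, -0.001], [1.0, 0.0, 0.002], [0.002, -0.001, -1.0]]
contact_force: [0.7, 0.3, 0.5]
gripper_width: 87.4
gripper_force: 0.0
```

```bash
cat >> h.py <<'E'
def pad(cp,im,xy0,z=7,r=34,tol=60):
    """white pad: fit circle in the pad plane to bright pixels' rim near xy0"""
    K=np.array(cp['K']);R=np.array(cp['rotation'])
    v,u=np.mgrid[:384,:512]; d=np.stack([u,v,np.ones_like(u)],-1)@np.linalg.inv(K).T@R.T
    s=(z-cp['position'][2])/d[...,2]; X=cp['position'][0]+s*d[...,0]; Y=cp['position'][1]+s*d[...,1]
    near=(np.hypot(X-xy0[0],Y-xy0[1])<42)&(s>0); g=cv2.cvtColor(im,cv2.COLOR_RGB2GRAY)
    t,_=cv2.threshold(g[near].reshape(-1,1),0,255,cv2.THRESH_OTSU); m=near&(g>t)
    P=np.c_[X[m],Y[m]].astype(np.float32); (c,rad)=cv2.minEnclosingCircle(P)
    return np.round(P.mean(0),1),np.round(c,1),round(rad,1),int(m.sum()),t
E
python3 - <<'E'
from h import *
o=get_obs(); print(o['t'],o['eef_pos'])
A=('scene','side','wrist')
sil('reagent_bottle_mid',A,28,99,7,(496,-296))
for n in('reagent_bottle_mid','round_tray_pad','objective_case_mid','square_tray_pad'): tips(n,A)
for c in A: print(c,pad(camera_params(c),get_image(c),(639,-25)))
save('wrist','w3.png')
E
```

```text
11.7833 [ 495.3559691  -287.06040446  160.49891171]
reagent_bottle_mid scene 0.6 xy [ 487.1 -300.7] area ratio 0.85
reagent_bottle_mid side 0.58 xy [ 489.9 -287.2] area ratio 0.87
reagent_bottle_mid wrist 0.71 xy [ 493.4 -288.8] area ratio 0.75
reagent_bottle_mid scene [ 494.3 -299.    56.1] 0.93
reagent_bottle_mid side [ 490.6 -295.6   54.1] 0.81
round_tray_pad scene [ 499.  -294.3   11.9] 0.69
round_tray_pad side [ 501.9 -299.8   10.6] 0.63
objective_case_mid scene [561.9 110.4  30.2] 0.73
objective_case_mid side [562.1 109.8  31.2] 0.56
square_tray_pad scene [638.8 -22.8  12. ] 0.85
square_tray_pad side [638.6 -22.3   7.1] 0.98
scene (array([637.9, -26.3], dtype=float32), array([638.6, -25.8]), 34.1, 451, 81.0)
side (array([636.5, -21. ], dtype=float32), array([636.5, -21.6]), 34.8, 240, 89.0)
wrist (array([nan, nan], dtype=float32), array([0., 0.]), 0.0, 0, 0.0)h.py:36: RuntimeWarning: Mean of empty slice.
  return np.round(P.mean(0),1),np.round(c,1),round(rad,1),int(m.sum()),t
  ret = um.true_divide(
```

View pics/w3.png

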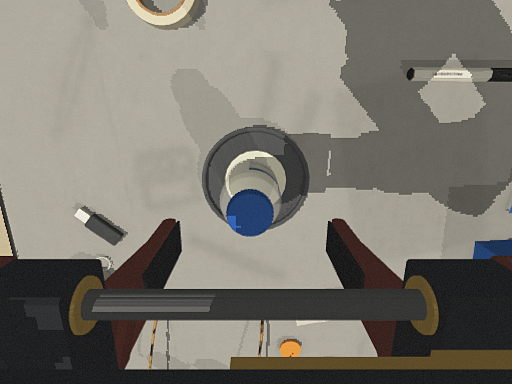

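The wrist picture shows the blue cap centred near px (249,212) and the round tray rim centred near (256,177). I'll convert both to world coordinates.

```bash
cat >> h.py <<'E'
def ray(cp,uv,z):
    d=np.array(cp['rotation'])@np.linalg.inv(cp['K'])@[uv[0],uv[1],1]; return np.round(cp['position']+(z-cp['position'][2])/d[2]*d,1)[:2]
def blue(c,xy):
    im=get_image(c).astype(int); m=((im[...,2]-im[...,0]>50)).astype(np.uint8)
    n,l,s,ce=cv2.connectedComponentsWithStats(m); cp=camera_params(c); q=proj(cp,[*xy,100])[0]
    k=[i for i in range(1,n) if s[i,4]>40]; i=min(k,key=lambda i:np.hypot(*(ce[i]-q))); x,y,w,h,_=s[i]
    return cp,(x,y,w,h),ce[i]
E
python3 - <<'E'
from h import *
for c in('scene','side','wrist'):
    cp,b,ce=blue(c,(495,-294)); print(c,b,ce.round(1),'mid z98',ray(cp,ce,98),'z106',ray(cp,ce,106))
cp=camera_params('wrist'); print('rim',ray(cp,(256,177),10))
E
```

```text
scene (np.int32(323), np.int32(305), np.int32(10), np.int32(10)) [327.5 309.6] mid z98 [ 483.1 -302.6] z106 [ 479.2 -304.9]
side (np.int32(312), np.int32(138), np.int32(11), np.int32(7)) [317.  140.6] mid z98 [ 491.4 -298.9] z106 [ 486.8 -281.3]
wrist (np.int32(227), np.int32(189), np.int32(46), np.int32(48)) [249.4 212.6] mid z98 [ 492.7 -296.6] z106 [ 492.8 -293.5]
rim [ 498.9 -288.8]
```

Emit:
{"name": "move_arm", "arguments": {
  "travel": [
    [-0.8, -0.3, 1.5],
    [0, 0, 2],
    [0, 0, 2],
    [0, 0, 2],
    [0, 0, 2],
    [0, 0, 1.5],
    [0, 0, 0.8],
    [0, 0, 0.4],
    [0, 0, 0],
    [0, 0, 0],
    [0, 0, 0],
    [0, 0, 0],
    [0, 0, 0],
    [0, 0, 0],
    [0, 0, 0],
    [0, 0, 0],
    [0, 0, 0],
    [0, 0, 0]
  ],
  "yaw": [0, 0, 0, 0, 0, 0, 0, 0, 0, 0, 0, 0, 0, 0, 0, 0, 0, 0],
  "grip": [1, 1, 1, 1, 1, 1, 1, 1, 1, 1, 0.45, 0.45, 0.45, 0.45, 0.45, 0.45, 0.45, 0.45],
  "force": 20
}}

```text
t: 15.13
eef_pos: [493.2, -296.6, 39.4]
orientation: [[-0.0, 1.0, 0.0], [1.0, 0.0, -0.0], [-0.0, 0.0, -1.0]]
contact_force: [0.5, -0.7, 3.6]
gripper_width: 54.9
gripper_force: 20.0
```

Emit:
{"name": "move_arm", "arguments": {
  "travel": [
    [0, 0, -0.2],
    [0, 0, -0.5],
    [0, 0, -1],
    [0, 0, -1.5],
    [0, 0, -1.5],
    [0, 0, -0.5],
    [0, 0, 0]
  ],
  "yaw": [0, 0, 0, 0, 0, 0, 0],
  "grip": [0.45, 0.45, 0.45, 0.45, 0.45, 0.45, 0.45],
  "force": 30
}}

```text
t: 15.72
eef_pos: [494.0, -297.3, 93.0]
orientation: [[-0.0, 1.0, 0.003], [1.0, 0.0, -0.002], [-0.002, 0.003, -1.0]]
contact_force: [-0.6, -0.2, -2.1]
gripper_width: 54.8
gripper_force: 30.0
```

```bash
python3 - <<'E'
from h import *
o=get_obs(); print(o['t'],o['eef_pos'])
for c in('scene','side','wrist'): print(c,pad(camera_params(c),get_image(c),(498,-296)))
sil('reagent_bottle_mid',('scene','side'),28,99,o['eef_pos'][2]+18.7-49.5,(493,-296))
for n in('reagent_bottle_mid','round_tray_pad'): tips(n,('scene','side','wrist'))
a=save('scene','s4.png');b=save('side','d4.png')
cv2.imwrite('pics/v4.png',np.hstack([cv2.resize(a[200:384,200:450],(400,300)),cv2.resize(b[60:244,200:450],(400,300))])[:,:,::-1])
E
```

```text
15.7167 [ 494.03102788 -297.32890818   93.0118058 ]
scene (array([ 494.9, -301.8], dtype=float32), array([ 497.2, -295.8]), 34.3, 756, 123.0)
side (array([ 480.9, -293. ], dtype=float32), array([ 486.3, -291.9]), 32.8, 76, 145.0)
wrist (array([ 495.3, -294.3], dtype=float32), array([ 497.5, -299.1]), 39.1, 4003, 141.0)
reagent_bottle_mid scene 0.57 xy [ 479.2 -319.5] area ratio 0.3
reagent_bottle_mid side 0.93 xy [ 485.8 -270.3] area ratio 0.85
reagent_bottle_mid scene [ 490.9 -297.3  108.3] 0.73
reagent_bottle_mid side [ 489.8 -298.2  103.3] 0.83
round_tray_pad scene [ 494.2 -294.8   10.8] 0.69
round_tray_pad side [ 499.3 -298.    11.4] 0.9
round_tray_pad wrist [ 501.7 -294.1    6.5] 0.85
```

View pics/v4.png

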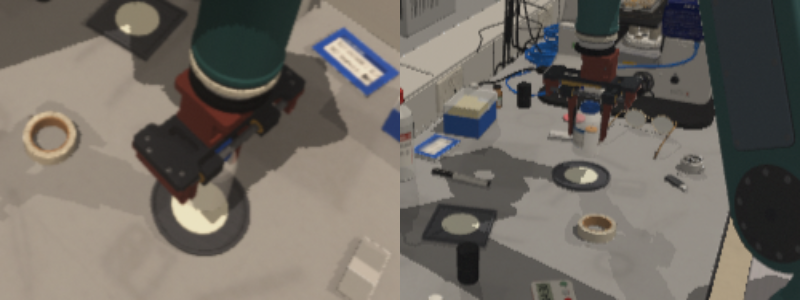

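The left half shows the gripper with the bottle raised over the now bare round pad. In the right half the bottle is upright between the fingers. Now I carry it to the square tray.

Emit:
{"name": "move_arm", "arguments": {
  "travel": [
    [0.8, 0.6, 0],
    [2.15, 1.1, 0],
    [2.15, 1.1, 0],
    [2.15, 1.1, 0],
    [2.15, 1.1, 0],
    [2.15, 1.1, 0],
    [2.15, 1.1, 0],
    [2.15, 1.1, 0],
    [2.15, 1.1, 0],
    [2.15, 1.1, 0],
    [2.15, 1.1, 0],
    [2.15, 1.1, 0],
    [2.15, 1.1, 0],
    [0.7, 0.6, 0],
    [0, 0, 0],
    [0, 0, 0],
    [0, 0, 0]
  ],
  "yaw": [0, 0, 0, 0, 0, 0, 0, 0, 0, 0, 0, 0, 0, 0, 0, 0, 0],
  "grip": [0.45, 0.45, 0.45, 0.45, 0.45, 0.45, 0.45, 0.45, 0.45, 0.45, 0.45, 0.45, 0.45, 0.45, 0.45, 0.45, 0.45]
}}

```text
t: 18.18
eef_pos: [636.3, -24.2, 90.9]
orientation: [[0.0, 1.0, -0.001], [1.0, -0.0, -0.0], [-0.0, -0.001, -1.0]]
contact_force: [0.1, -1.4, -1.7]
gripper_width: 54.3
gripper_force: 30.0
```

```bash
python3 - <<'E'
from h import *
o=get_obs(); print(o['t'],o['eef_pos'])
for c in('scene','side','wrist'):
    print(c,pad(camera_params(c),get_image(c),(638,-24)))
    print(c,'round',pad(camera_params(c),get_image(c),(498,-296)))
for n in('reagent_bottle_mid','square_tray_pad','round_tray_pad'): tips(n,('scene','side','wrist'))
E
```

```text
18.1833 [636.27737664 -24.24777443  90.89832817]
scene (array([625.3, -29.4], dtype=float32), array([638. , -25.9]), 33.6, 229, 113.0)
scene round (array([ 497.3, -296.1], dtype=float32), array([ 497.8, -295.6]), 33.8, 924, 111.0)
side (array([623., -24.], dtype=float32), array([631.8, -23.3]), 33.7, 118, 147.0)
side round (array([ 495.5, -290.4], dtype=float32), array([ 495. , -290.8]), 34.2, 159, 143.0)
wrist (array([635.7, -24.8], dtype=float32), array([637.5, -28.2]), 38.2, 3988, 150.0)
wrist round (array([nan, nan], dtype=float32), array([0., 0.]), 0.0, 0, 0.0)
reagent_bottle_mid scene [638.1 -25.1 106.9] 0.96
reagent_bottle_mid side [636.8 -23.5 104.4] 0.67
square_tray_pad scene [636.3 -24.9   9.5] 0.66
square_tray_pad side [637.3 -26.2   6.1] 0.95
round_tray_pad scene [ 501.1 -294.8    8.5] 0.95
round_tray_pad side [ 500.1 -298.1   11.2] 0.8h.py:36: RuntimeWarning: Mean of empty slice.
  return np.round(P.mean(0),1),np.round(c,1),round(rad,1),int(m.sum()),t
  ret = um.true_divide(
```

Emit:
{"name": "move_arm", "arguments": {
  "travel": [
    [-0.05, 0.1, 0.8],
    [0, 0, 1.2],
    [0, 0, 1.2],
    [0, 0, 0.8],
    [0, 0, 0.4],
    [0, 0, 0.2],
    [0, 0, 0.1],
    [0, 0, 0],
    [0, 0, 0],
    [0, 0, 0]
  ],
  "yaw": [0, 0, 0, 0, 0, 0, 0, 0, 0, 0],
  "grip": [0.45, 0.45, 0.45, 0.45, 0.45, 0.45, 0.45, 0.45, 0.45, 0.45]
}}

```text
t: 20.22
eef_pos: [638.4, -24.1, 44.7]
orientation: [[-0.0, 1.0, 0.001], [1.0, 0.0, -0.0], [-0.0, 0.001, -1.0]]
contact_force: [-0.6, 0.2, -1.9]
gripper_width: 54.8
gripper_force: 30.0
```

Emit:
{"name": "move_arm", "arguments": {
  "travel": [
    [0, 0, 0.2],
    [0, 0, 0.1],
    [0, 0, 0.1],
    [0, 0, 0],
    [0, 0, 0],
    [0, 0, 0]
  ],
  "yaw": [0, 0, 0, 0, 0, 0],
  "grip": [0.45, 0.45, 0.45, 0.45, 0.45, 0.45]
}}

```text
t: 20.72
eef_pos: [637.9, -24.0, 40.1]
orientation: [[0.0, 1.0, -0.0], [1.0, -0.0, 0.0], [0.0, -0.0, -1.0]]
contact_force: [0.0, -0.2, -2.3]
gripper_width: 54.5
gripper_force: 30.0
```

Emit:
{"name": "move_arm", "arguments": {
  "travel": [
    [0, 0, 0.05],
    [0, 0, 0],
    [0, 0, 0]
  ],
  "yaw": [0, 0, 0],
  "grip": [0.45, 0.45, 0.45]
}}

```text
t: 20.97
eef_pos: [637.9, -24.0, 39.6]
orientation: [[0.0, 1.0, -0.0], [1.0, -0.0, 0.0], [0.0, -0.0, -1.0]]
contact_force: [-0.3, -0.5, -2.0]
gripper_width: 54.6
gripper_force: 30.0
```

Emit:
{"name": "move_arm", "arguments": {
  "travel": [
    [0, 0, 0.05],
    [0, 0, 0],
    [0, 0, 0]
  ],
  "yaw": [0, 0, 0],
  "grip": [0.45, 0.45, 0.45]
}}

```text
t: 21.22
eef_pos: [638.0, -24.0, 39.5]
orientation: [[0.0, 1.0, 0.0], [1.0, -0.0, -0.0], [-0.0, 0.0, -1.0]]
contact_force: [-1.1, 0.3, 2.5]
gripper_width: 54.6
gripper_force: 30.0
```

Emit:
{"name": "move_arm", "arguments": {
  "travel": [
    [0, 0, 0],
    [0, 0, 0],
    [0, 0, 0],
    [0, 0, 0],
    [0, 0, 0],
    [0, 0, 0],
    [0, 0, 0],
    [0, 0, 0],
    [0, 0, 0],
    [0, 0, -1],
    [0, 0, -2],
    [0, 0, -3],
    [0, 0, -3],
    [0, 0, -3],
    [0, 0, 0],
    [0, 0, 0]
  ],
  "yaw": [0, 0, 0, 0, 0, 0, 0, 0, 0, 0, 0, 0, 0, 0, 0, 0],
  "grip": [0.66, 0.7, 0.75, 0.8, 0.85, 0.9, 1, 1, 1, 1, 1, 1, 1, 1, 1, 1]
}}

```text
t: 22.55
eef_pos: [639.7, -24.2, 162.1]
orientation: [[-0.0, 1.0, 0.005], [1.0, 0.0, -0.001], [-0.001, 0.005, -1.0]]
contact_force: [0.3, 0.7, -1.1]
gripper_width: 88.0
gripper_force: 0.0
```

Emit:
{"name": "move_arm", "arguments": {
  "travel": [
    [1.1, -0.4, 0],
    [2.25, -0.8, 0],
    [2.25, -0.8, 0],
    [2.25, -0.8, 0],
    [2.25, -0.8, 0],
    [2.25, -0.8, 0],
    [2.25, -0.8, 0],
    [2.25, -0.8, 0],
    [2.25, -0.8, 0],
    [2.25, -0.8, 0],
    [2.25, -0.8, 0],
    [2.25, -0.8, 0],
    [2.25, -0.8, 0],
    [0, 0, 1],
    [0, 0, 1],
    [0, 0, 0],
    [0, 0, 0]
  ],
  "yaw": [0, 0, 0, 0, 0, 0, 0, 0, 0, 0, 0, 0, 0, 0, 0, 0, 0],
  "grip": [1, 1, 1, 1, 1, 1, 1, 1, 1, 1, 1, 1, 1, 1, 1, 1, 1]
}}

```text
t: 23.97
eef_pos: [536.7, 255.8, 137.3]
orientation: [[0.001, 1.0, -0.004], [1.0, -0.001, -0.002], [-0.002, -0.004, -1.0]]
contact_force: [0.7, 0.1, 0.0]
gripper_width: 88.1
gripper_force: 0.0
```

```bash
python3 - <<'E'
from h import *
o=get_obs(); print(o['t'],o['eef_pos'])
A=('scene','side','wrist')
for n in('dye_bottle_mid','oblong_tray_pad','reagent_bottle_mid','square_tray_pad','round_tray_pad'): tips(n,A)
sil('dye_bottle_mid',('wrist',),15,66,7,(538,257))
for c in A: print('round',c,pad(camera_params(c),get_image(c),(498,-296))) if c!='wrist' else 0
a=save('scene','s5.png');b=save('wrist','w5.png')
cv2.imwrite('pics/v5.png',cv2.resize(np.hstack([a,b])[:,:,::-1],(800,300)))
E
```

```text
23.9667 [536.66605477 255.76856249 137.26941503]
dye_bottle_mid scene [540.3 256.2  39.4] 0.65
dye_bottle_mid side [538.7 261.1  41.8] 0.72
dye_bottle_mid wrist [537.2 258.3  35. ] 0.64
oblong_tray_pad scene [543.5 268.7   5.4] 0.66
oblong_tray_pad side [540.3 266.7   1.3] 0.6
oblong_tray_pad wrist [539.8 263.5   8.8] 0.71
reagent_bottle_mid scene [639.1 -26.7  51. ] 0.79
reagent_bottle_mid side [634.3 -24.8  55. ] 0.59
square_tray_pad scene [637.6 -24.7   9.9] 0.57
square_tray_pad side [637.4 -27.1   8.7] 0.84
round_tray_pad scene [ 498.6 -294.4    9.5] 0.74
round_tray_pad side [ 500.2 -296.1    8.3] 0.76
dye_bottle_mid wrist 0.74 xy [538.3 261.9] area ratio 0.79
round scene (array([ 497.4, -296.1], dtype=float32), array([ 497.9, -295.5]), 33.8, 924, 106.0)
round side (array([ 495.5, -290.4], dtype=float32), array([ 495. , -290.8]), 34.2, 159, 147.0)
```

View pics/v5.png

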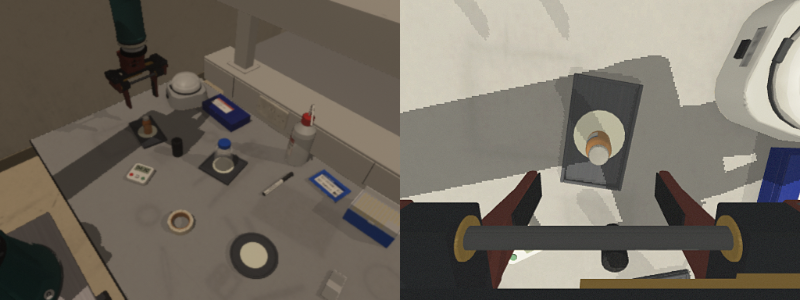

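The scene picture shows the reagent bottle upright on the square pad (scene px 224,155), with the case free-standing. In the wrist picture the brown bottle is at px (598,148), between the fingers.

Emit:
{"name": "move_arm", "arguments": {
  "travel": [
    [0.3, 0.2, 1],
    [0, 0, 2],
    [0, 0, 2],
    [0, 0, 2],
    [0, 0, 2],
    [0, 0, 1.5],
    [0, 0, 0.7],
    [0, 0, 0.4],
    [0, 0, 0],
    [0, 0, 0],
    [0, 0, 0],
    [0, 0, 0],
    [0, 0, 0],
    [0, 0, 0],
    [0, 0, 0],
    [0, 0, 0],
    [0, 0, 0],
    [0, 0, 0],
    [0, 0, 0],
    [0, 0, 0]
  ],
  "yaw": [0, 0, 0, 0, 0, 0, 0, 0, 0, 0, 0, 0, 0, 0, 0, 0, 0, 0, 0, 0],
  "grip": [1, 1, 1, 1, 1, 1, 1, 1, 1, 1, 0.2, 0.2, 0.2, 0.2, 0.2, 0.2, 0.2, 0.2, 0.2, 0.2],
  "force": 12
}}

```text
t: 27.43
eef_pos: [539.9, 260.0, 23.1]
orientation: [[0.0, 1.0, -0.0], [1.0, -0.0, -0.0], [-0.0, -0.0, -1.0]]
contact_force: [-1.1, 0.4, -0.4]
gripper_width: 28.9
gripper_force: 12.0
```

Emit:
{"name": "move_arm", "arguments": {
  "travel": [
    [0, 0, 0],
    [0, 0, 0],
    [0, 0, 0],
    [0, 0, 0],
    [0, 0, 0]
  ],
  "yaw": [0, 0, 0, 0, 0],
  "grip": [0.2, 0.2, 0.2, 0.2, 0.2],
  "force": 15
}}

```text
t: 27.85
eef_pos: [539.9, 260.0, 23.1]
orientation: [[-0.0, 1.0, -0.0], [1.0, 0.0, -0.0], [-0.0, -0.0, -1.0]]
contact_force: [-1.4, 0.2, -0.9]
gripper_width: 29.1
gripper_force: 15.0
```

Emit:
{"name": "move_arm", "arguments": {
  "travel": [
    [0, 0, -0.5],
    [0, 0, -1.5],
    [0, 0, -3],
    [0, 0, -3],
    [0, 0, -2.5],
    [0, 0, -0.5],
    [-1.5, 0, 0],
    [-2.5, -0.2, 0],
    [-2.5, -0.2, 0],
    [-2.5, -0.2, 0],
    [-2.5, -0.2, 0],
    [-2.5, -0.2, 0],
    [-2.5, -0.2, 0],
    [-2.5, -0.2, 0],
    [-2.5, -0.2, 0],
    [-2.5, -0.2, 0],
    [-2.5, -0.2, 0],
    [-2.5, -0.2, 0],
    [-2.5, -0.2, 0],
    [-2.5, -0.2, 0]
  ],
  "yaw": [0, 0, 0, 0, 0, 0, 0, 0, 0, 0, 0, 0, 0, 0, 0, 0, 0, 0, 0, 0],
  "grip": [0.2, 0.2, 0.2, 0.2, 0.2, 0.2, 0.2, 0.2, 0.2, 0.2, 0.2, 0.2, 0.2, 0.2, 0.2, 0.2, 0.2, 0.2, 0.2, 0.2]
}}

```text
t: 29.52
eef_pos: [512.0, -81.5, 131.6]
orientation: [[0.0, 1.0, -0.003], [1.0, -0.0, 0.001], [0.001, -0.003, -1.0]]
contact_force: [0.6, 0.5, 0.5]
gripper_width: 28.5
gripper_force: 15.0
```

Emit:
{"name": "move_arm", "arguments": {
  "travel": [
    [-2.5, -0.2, 0],
    [-2.5, -0.2, 0],
    [-2.5, -0.2, 0],
    [-2.5, -0.2, 0],
    [-2.5, -0.2, 0],
    [-2.5, -0.2, 0],
    [-2.5, -0.2, 0],
    [-2.5, -0.2, 0],
    [-1.5, 0, 0],
    [0, 0, 0],
    [0, 0, 0],
    [0, 0, 2],
    [0, 0, 2],
    [0, 0, 2],
    [0, 0, 1],
    [0, 0, 0],
    [0, 0, 0],
    [0, 0, 0]
  ],
  "yaw": [0, 0, 0, 0, 0, 0, 0, 0, 0, 0, 0, 0, 0, 0, 0, 0, 0, 0],
  "grip": [0.2, 0.2, 0.2, 0.2, 0.2, 0.2, 0.2, 0.2, 0.2, 0.2, 0.2, 0.2, 0.2, 0.2, 0.2, 0.2, 0.2, 0.2]
}}

```text
t: 31.02
eef_pos: [498.5, -294.9, 63.9]
orientation: [[-0.001, 1.0, 0.001], [1.0, 0.001, -0.001], [-0.001, 0.001, -1.0]]
contact_force: [0.0, 0.4, -0.6]
gripper_width: 28.8
gripper_force: 15.0
```

```bash
python3 - <<'E'
from h import *
o=get_obs(); print(o['t'],o['eef_pos'],o['gripper_width'],o['gripper_force'])
A=('scene','side','wrist')
for n in('dye_bottle_mid','oblong_tray_pad','round_tray_pad','objective_case_mid'): tips(n,A)
for c in A:
  im=get_image(c);cp=camera_params(c); print('round',c,pad(cp,im,(498,-296)))
  if c!='wrist': print('oblong',c,pad(cp,im,(540,263)))
E
```

```text
31.0167 [ 498.53732512 -294.85419171   63.93030311] 28.8396889666154 14.995444424275775
dye_bottle_mid scene [ 498.  -297.9   81. ] 0.45
dye_bottle_mid side [558.1 111.   32.5] 0.31
dye_bottle_mid wrist [ 500.3 -297.4   75.8] 0.89
oblong_tray_pad scene [540.1 267.9   9.3] 0.83
oblong_tray_pad side [538.2 264.6   4.1] 0.69
round_tray_pad scene [ 500.6 -293.7    8.7] 0.82
round_tray_pad side [ 499.1 -297.7    9.4] 0.64
round_tray_pad wrist [ 498.8 -294.8   10.3] 0.92
objective_case_mid scene [557.3 109.5  29.2] 0.68
objective_case_mid side [560.5 114.3  27.5] 0.85
round scene (array([ 491.7, -307.2], dtype=float32), array([ 496.2, -297.1]), 33.7, 564, 113.0)
oblong scene (array([538.8, 262.2], dtype=float32), array([538.8, 262.6]), 34.0, 318, 154.0)
round side (array([ 477.9, -296.4], dtype=float32), array([ 486.1, -295.7]), 29.4, 52, 142.0)
oblong side (array([537. , 266.2], dtype=float32), array([537.3, 265.8]), 34.1, 483, 142.0)
round wrist (array([ 497.6, -285. ], dtype=float32), array([ 497.4, -294.5]), 34.6, 3991, 134.0)
```

Emit:
{"name": "move_arm", "arguments": {
  "travel": [
    [0.1, 0, 0.8],
    [0, 0, 1],
    [0, 0, 0.8],
    [0, 0, 0.5],
    [0, 0, 0.3],
    [0, 0, 0.2],
    [0, 0, 0.1],
    [0, 0, 0.1],
    [0, 0, 0.1],
    [0, 0, 0],
    [0, 0, 0],
    [0, 0, 0]
  ],
  "yaw": [0, 0, 0, 0, 0, 0, 0, 0, 0, 0, 0, 0],
  "grip": [0.2, 0.2, 0.2, 0.2, 0.2, 0.2, 0.2, 0.2, 0.2, 0.2, 0.2, 0.2]
}}

```text
t: 33.37
eef_pos: [498.1, -294.1, 24.4]
orientation: [[-0.0, 1.0, 0.0], [1.0, 0.0, -0.0], [-0.0, 0.0, -1.0]]
contact_force: [0.2, -0.8, 0.7]
gripper_width: 29.0
gripper_force: 15.0
```

Emit:
{"name": "move_arm", "arguments": {
  "travel": [
    [0, 0, 0.05],
    [0, 0, 0],
    [0, 0, 0]
  ],
  "yaw": [0, 0, 0],
  "grip": [0.2, 0.2, 0.2]
}}

```text
t: 33.62
eef_pos: [497.9, -294.0, 23.7]
orientation: [[0.0, 1.0, -0.0], [1.0, -0.0, -0.0], [-0.0, -0.0, -1.0]]
contact_force: [0.1, -0.7, -1.0]
gripper_width: 28.8
gripper_force: 15.0
```

Emit:
{"name": "move_arm", "arguments": {
  "travel": [
    [0, 0, 0.05],
    [0, 0, 0],
    [0, 0, 0]
  ],
  "yaw": [0, 0, 0],
  "grip": [0.2, 0.2, 0.2]
}}

```text
t: 33.87
eef_pos: [497.9, -294.0, 23.1]
orientation: [[-0.0, 1.0, -0.0], [1.0, 0.0, 0.0], [0.0, -0.0, -1.0]]
contact_force: [0.5, 0.1, -0.2]
gripper_width: 28.6
gripper_force: 15.0
```

Emit:
{"name": "move_arm", "arguments": {
  "travel": [
    [0, 0, 0.05],
    [0, 0, 0],
    [0, 0, 0]
  ],
  "yaw": [0, 0, 0],
  "grip": [0.2, 0.2, 0.2]
}}

```text
t: 34.12
eef_pos: [497.9, -294.0, 23.0]
orientation: [[-0.0, 1.0, -0.0], [1.0, 0.0, -0.0], [-0.0, -0.0, -1.0]]
contact_force: [-1.2, 0.1, 5.3]
gripper_width: 29.0
gripper_force: 15.0
```

Emit:
{"name": "move_arm", "arguments": {
  "travel": [
    [0, 0, 0],
    [0, 0, 0],
    [0, 0, 0],
    [0, 0, 0],
    [0, 0, 0],
    [0, 0, 0],
    [0, 0, 0],
    [0, 0, 0],
    [0, 0, 0],
    [0, 0, 0],
    [0, 0, -1],
    [0, 0, -2],
    [0, 0, -3],
    [0, 0, -3],
    [0, 0, -3],
    [0, 0, -1],
    [0, 0, 0],
    [0, 0, 0]
  ],
  "yaw": [0, 0, 0, 0, 0, 0, 0, 0, 0, 0, 0, 0, 0, 0, 0, 0, 0, 0],
  "grip": [0.4, 0.5, 0.6, 0.7, 0.8, 0.9, 1, 1, 1, 1, 1, 1, 1, 1, 1, 1, 1, 1]
}}

```text
t: 35.62
eef_pos: [497.9, -294.0, 152.8]
orientation: [[0.0, 1.0, 0.001], [1.0, -0.0, -0.001], [-0.001, 0.001, -1.0]]
contact_force: [-1.0, 0.3, -0.7]
gripper_width: 88.0
gripper_force: 0.0
```

Emit:
{"name": "move_arm", "arguments": {
  "travel": [
    [1.7, 0.2, 0],
    [2.5, 0.4, 0],
    [2.5, 0.4, 0],
    [2.5, 0.4, 0],
    [2.5, 0.4, 0],
    [2.5, 0.4, 0],
    [2.5, 0.4, 0],
    [2.5, 0.4, 0],
    [2.5, 0.4, 0],
    [2.5, 0.4, 0],
    [2.5, 0.4, 0],
    [2.5, 0.4, 0],
    [2.5, 0.4, 0],
    [2.5, 0.4, 0],
    [2.5, 0.4, 0],
    [2.5, 0.4, 0],
    [1.2, 0, 0],
    [0, 0, 0],
    [0, 0, 0],
    [0, 0, 0]
  ],
  "yaw": [0, 0, 0, 0, 0, 0, 0, 0, 0, 0, 0, 0, 0, 0, 0, 0, 0, 0, 0, 0],
  "grip": [1, 1, 1, 1, 1, 1, 1, 1, 1, 1, 1, 1, 1, 1, 1, 1, 1, 1, 1, 1]
}}

```text
t: 37.28
eef_pos: [559.2, 108.9, 151.8]
orientation: [[0.0, 1.0, -0.002], [1.0, -0.0, -0.001], [-0.001, -0.002, -1.0]]
contact_force: [0.1, -0.1, -0.3]
gripper_width: 87.7
gripper_force: 0.0
```

```bash
python3 - <<'E'
from h import *
o=get_obs(); print(o['t'],o['eef_pos'])
A=('scene','side','wrist')
for n in('objective_case_mid','oblong_tray_pad'): tips(n,A)
tips('dye_bottle_mid',A[:2])
sil('objective_case_mid',('wrist',),17.5,60,0,(560,110))
for c in A: print('oblong',c,pad(camera_params(c),get_image(c),(539,264)))
a=save('scene','s6.png');b=save('wrist','w6.png')
cv2.imwrite('pics/v6.png',cv2.resize(np.hstack([a,b])[:,:,::-1],(800,300)))
E
```

```text
37.2833 [559.1521393  108.87694506 151.77389822]
objective_case_mid scene [558.7 111.1  28.4] 0.85
objective_case_mid side [559.6 108.5  31.4] 0.65
objective_case_mid wrist [560.1 110.5  25.1] 0.77
oblong_tray_pad side [540.2 263.9   4.7] 0.88
oblong_tray_pad wrist [540.4 264.7  10.3] 0.79
dye_bottle_mid scene [ 499.2 -298.8   41.1] 0.56
dye_bottle_mid side [ 495.2 -293.8   40.2] 0.68
objective_case_mid wrist 0.77 xy [559.7 111.5] area ratio 0.96
oblong scene (array([539.1, 263.2], dtype=float32), array([539.2, 263.5]), 35.3, 324, 65.0)
oblong side (array([536.9, 267.2], dtype=float32), array([536.6, 266.6]), 34.7, 492, 92.0)
oblong wrist (array([539.5, 257.7], dtype=float32), array([539.4, 263.9]), 33.6, 3444, 117.0)
```

View pics/v6.png

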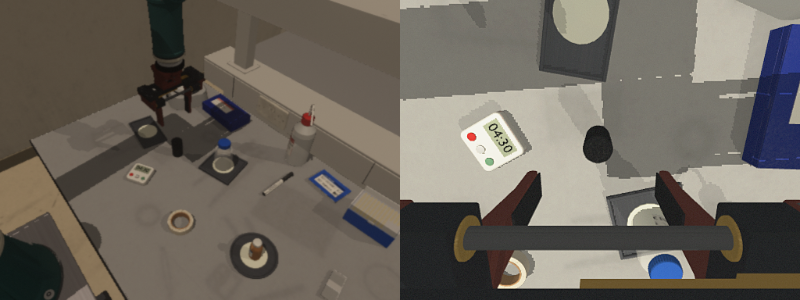

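The brown bottle stands on the round pad (scene px 256,248). The case is centred under the gripper (wrist px 597,145), so I grip it.

Emit:
{"name": "move_arm", "arguments": {
  "travel": [
    [0.15, 0.1, 1],
    [0, 0, 2],
    [0, 0, 2],
    [0, 0, 2],
    [0, 0, 2],
    [0, 0, 2],
    [0, 0, 1.5],
    [0, 0, 0.8],
    [0, 0, 0.5],
    [0, 0, 0.1],
    [0, 0, 0],
    [0, 0, 0],
    [0, 0, 0],
    [0, 0, 0],
    [0, 0, 0],
    [0, 0, 0],
    [0, 0, 0],
    [0, 0, 0],
    [0, 0, 0],
    [0, 0, 0]
  ],
  "yaw": [0, 0, 0, 0, 0, 0, 0, 0, 0, 0, 0, 0, 0, 0, 0, 0, 0, 0, 0, 0],
  "grip": [1, 1, 1, 1, 1, 1, 1, 1, 1, 1, 1, 0.2, 0.2, 0.2, 0.2, 0.2, 0.2, 0.2, 0.2, 0.2],
  "force": 15
}}

```text
t: 40.1
eef_pos: [560.9, 111.5, 13.6]
orientation: [[0.0, 1.0, -0.0], [1.0, -0.0, 0.0], [0.0, -0.0, -1.0]]
contact_force: [-0.2, -0.4, -0.2]
gripper_width: 34.5
gripper_force: 15.0
```

Emit:
{"name": "move_arm", "arguments": {
  "travel": [
    [0, 0, 0],
    [0, 0, 0],
    [0, 0, 0],
    [0, 0, 0],
    [0, 0, 0]
  ],
  "yaw": [0, 0, 0, 0, 0],
  "grip": [0.2, 0.2, 0.2, 0.2, 0.2],
  "force": 15
}}

```text
t: 40.52
eef_pos: [560.9, 111.5, 13.6]
orientation: [[0.0, 1.0, -0.0], [1.0, -0.0, 0.0], [0.0, -0.0, -1.0]]
contact_force: [-0.1, -0.2, 0.7]
gripper_width: 35.0
gripper_force: 15.0
```

Emit:
{"name": "move_arm", "arguments": {
  "travel": [
    [0, 0, -0.5],
    [0, 0, -1.5],
    [0, 0, -2],
    [0, 0, -1],
    [1.0, -0.1, 0],
    [2, -0.3, 0],
    [2, -0.3, 0],
    [2, -0.3, 0],
    [2, -0.3, 0],
    [2, -0.3, 0],
    [2, -0.3, 0],
    [2, -0.3, 0],
    [0.4, 0, 0],
    [0, 0, 0],
    [0, 0, 1],
    [0, 0, 0.8],
    [0, 0, 0.2],
    [0, 0, 0],
    [0, 0, 0],
    [0, 0, 0]
  ],
  "yaw": [0, 0, 0, 0, 0, 0, 0, 0, 0, 0, 0, 0, 0, 0, 0, 0, 0, 0, 0, 0],
  "grip": [0.2, 0.2, 0.2, 0.2, 0.2, 0.2, 0.2, 0.2, 0.2, 0.2, 0.2, 0.2, 0.2, 0.2, 0.2, 0.2, 0.2, 0.2, 0.2, 0.2]
}}

```text
t: 42.18
eef_pos: [539.2, 265.0, 43.6]
orientation: [[0.001, 1.0, -0.0], [1.0, -0.001, -0.0], [-0.0, -0.0, -1.0]]
contact_force: [0.3, -0.0, -0.4]
gripper_width: 34.7
gripper_force: 15.0
```

```bash
python3 - <<'E'
from h import *
o=get_obs(); print(o['t'],o['eef_pos'],o['gripper_width'],o['gripper_force'])
A=('scene','side','wrist')
for n in('objective_case_mid','oblong_tray_pad','dye_bottle_mid','round_tray_pad','reagent_bottle_mid'): tips(n,A)
E
```

```text
42.1833 [539.20435795 265.03694538  43.631671  ] 34.6704489986326 14.999903602001723
objective_case_mid scene [539.5 264.   60.7] 0.57
objective_case_mid side [539.4 266.   58.5] 0.88
objective_case_mid wrist [536.6 264.5  57.5] 0.62
oblong_tray_pad scene [538.4 269.    7.7] 0.65
oblong_tray_pad side [540.7 263.9   3.8] 0.71
oblong_tray_pad wrist [537.6 262.   10.1] 0.77
dye_bottle_mid scene [ 501.2 -299.6   37.8] 0.71
dye_bottle_mid side [ 495.2 -291.2   37.5] 0.73
round_tray_pad scene [ 497.9 -295.5    8.8] 0.74
round_tray_pad side [ 500.8 -298.9   10.8] 0.79
round_tray_pad wrist [539.5 260.6  10.7] 0.16
reagent_bottle_mid scene [640.3 -26.2  57.2] 0.72
reagent_bottle_mid side [638.2 -21.8  54.1] 0.71
```

Everything is aligned, so I lower from 43.6 to about 20.6.

Emit:
{"name": "move_arm", "arguments": {
  "travel": [
    [0, 0, 0.6],
    [0, 0, 0.6],
    [0, 0, 0.4],
    [0, 0, 0.2],
    [0, 0, 0.2],
    [0, 0, 0.1],
    [0, 0, 0.1],
    [0, 0, 0],
    [0, 0, 0],
    [0, 0, 0]
  ],
  "yaw": [0, 0, 0, 0, 0, 0, 0, 0, 0, 0],
  "grip": [0.2, 0.2, 0.2, 0.2, 0.2, 0.2, 0.2, 0.2, 0.2, 0.2]
}}

```text
t: 44.52
eef_pos: [539.1, 265.6, 21.8]
orientation: [[-0.0, 1.0, 0.0], [1.0, 0.0, 0.0], [0.0, 0.0, -1.0]]
contact_force: [1.3, 0.2, -1.0]
gripper_width: 34.7
gripper_force: 15.0
```

Emit:
{"name": "move_arm", "arguments": {
  "travel": [
    [0, 0, 0.05],
    [0, 0, 0],
    [0, 0, 0]
  ],
  "yaw": [0, 0, 0],
  "grip": [0.2, 0.2, 0.2]
}}

```text
t: 44.77
eef_pos: [539.0, 265.5, 21.2]
orientation: [[0.0, 1.0, 0.0], [1.0, -0.0, 0.0], [0.0, 0.0, -1.0]]
contact_force: [0.9, -0.1, -1.2]
gripper_width: 34.5
gripper_force: 15.0
```

Emit:
{"name": "move_arm", "arguments": {
  "travel": [
    [0, 0, 0.05],
    [0, 0, 0],
    [0, 0, 0]
  ],
  "yaw": [0, 0, 0],
  "grip": [0.2, 0.2, 0.2]
}}

```text
t: 45.02
eef_pos: [538.9, 265.5, 20.6]
orientation: [[-0.0, 1.0, -0.0], [1.0, 0.0, 0.0], [0.0, -0.0, -1.0]]
contact_force: [-0.6, 0.0, -1.7]
gripper_width: 34.5
gripper_force: 15.0
```

Emit:
{"name": "move_arm", "arguments": {
  "travel": [
    [0, 0, 0.05],
    [0, 0, 0],
    [0, 0, 0]
  ],
  "yaw": [0, 0, 0],
  "grip": [0.2, 0.2, 0.2]
}}

```text
t: 45.27
eef_pos: [539.0, 265.5, 20.5]
orientation: [[0.0, 1.0, 0.0], [1.0, -0.0, 0.0], [0.0, 0.0, -1.0]]
contact_force: [-0.7, -0.6, 5.2]
gripper_width: 34.8
gripper_force: 15.0
```

Emit:
{"name": "move_arm", "arguments": {
  "travel": [
    [0, 0, 0],
    [0, 0, 0],
    [0, 0, 0],
    [0, 0, 0],
    [0, 0, 0],
    [0, 0, 0],
    [0, 0, 0],
    [0, 0, 0],
    [0, 0, 0],
    [0, 0, 0],
    [0, 0, -1],
    [0, 0, -2],
    [0, 0, -3],
    [0, 0, -3],
    [0, 0, -3],
    [0, 0, -2],
    [0, 0, -2],
    [0, 0, 0],
    [0, 0, 0],
    [0, 0, 0]
  ],
  "yaw": [0, 0, 0, 0, 0, 0, 0, 0, 0, 0, 0, 0, 0, 0, 0, 0, 0, 0, 0, 0],
  "grip": [0.45, 0.55, 0.65, 0.75, 0.85, 0.95, 1, 1, 1, 1, 1, 1, 1, 1, 1, 1, 1, 1, 1, 1]
}}

```text
t: 46.93
eef_pos: [538.3, 265.3, 179.6]
orientation: [[-0.0, 1.0, -0.001], [1.0, 0.0, -0.0], [-0.0, -0.001, -1.0]]
contact_force: [0.5, 0.1, 0.0]
gripper_width: 87.9
gripper_force: 0.0
```

```bash
python3 - <<'E'
from h import *
o=get_obs(); print(o['t'],o['eef_pos'])
for n in('objective_case_mid','dye_bottle_mid','reagent_bottle_mid','tape_roll','timer','marker_black'): tips(n,('scene','side'))
a=get_image('scene');b=get_image('side')
f=cv2.INTER_CUBIC
s=lambda im,P:cv2.resize((lambda q:im[max(q[1]-50,0):q[1]+50,max(q[0]-50,0):q[0]+50])(proj(camera_params('scene' if im is a else 'side'),P)[0].astype(int)),(266,266),interpolation=f)
P=([638,-25,40],[498,-295,40],[539,264,40])
cv2.imwrite('pics/v7.png',np.vstack([np.hstack([s(im,p) for p in P]) for im in(a,b)])[:,:,::-1])
E
```

```text
46.9333 [538.33574994 265.27640354 179.63926291]
objective_case_mid side [537.5 265.2  36.7] 0.8
dye_bottle_mid scene [ 500.4 -297.4   40.7] 0.71
dye_bottle_mid side [ 495.7 -294.2   38.8] 0.46
reagent_bottle_mid scene [641.4 -28.   53.7] 0.6
reagent_bottle_mid side [636.4 -25.4  52.9] 0.65
tape_roll scene [ 410.2 -112.    -2. ] 0.94
tape_roll side [ 412.  -109.2   -1.3] 0.6
timer scene [414.7 107.8   2.7] 0.56
timer side [413.9 106.8   2.6] 0.64
marker_black scene [ 724.3 -187.7    1.6] 0.82
marker_black side [ 718.3 -182.6    1.4] 0.41
```

View pics/v7.png

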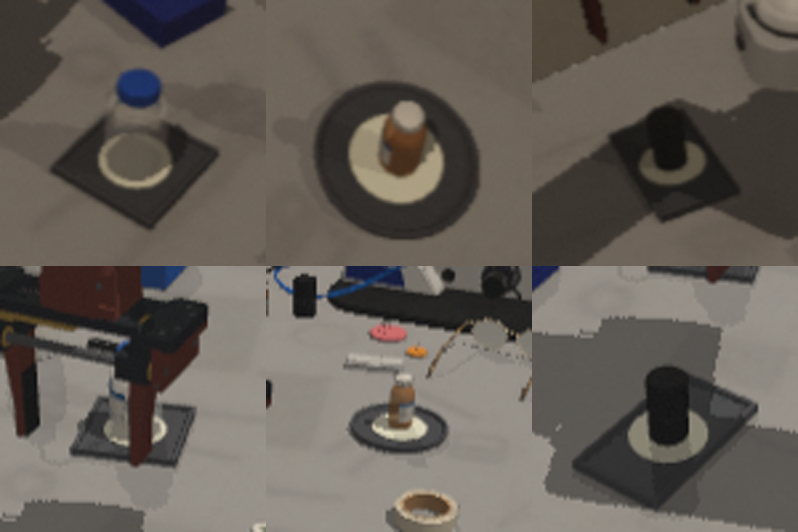

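Everything is upright on its pad. The brown bottle looks a few mm off centre (scene crop: foot about px 403,163, pad centre 396,157), so I'll measure foot against pad within the same images.

```bash
cat >> h.py <<'E'
def foot(name,c,R,z=7):
    get_image(c); cp=camera_params(c); m=masks_of(name,c)
    if not m: return None
    m=m[0]['mask'].astype(np.uint8); n,l,s,ce=cv2.connectedComponentsWithStats(m); m=l==1+s[1:,4].argmax()
    v,u=np.nonzero(m); b=v.max(); rows=[u[v==r] for r in range(b-8,b-2)]; um=np.mean([(r.min()+r.max())/2 for r in rows])
    p=ray(cp,(um,b+.5),z); d=p-np.array(cp['position'])[:2]; return np.round(p+R*d/np.hypot(*d),1)
E
python3 - <<'E'
from h import *
for n,R,xy in(('reagent_bottle_mid',28,(638,-25)),('dye_bottle_mid',15,(498,-295)),('objective_case_mid',17.5,(539,264))):
    for c in('scene','side'): print(n,c,'foot',foot(n,c,R),'pad',pad(camera_params(c),get_image(c),xy)[1:3])
E
```

```text
reagent_bottle_mid scene foot [640.2 -24.4] pad (array([637.9, -25.7]), 33.8)
reagent_bottle_mid side foot [656.6 -21.1] pad (array([639.2, -25.6]), 40.2)
dye_bottle_mid scene foot [ 502.1 -298.8] pad (array([ 500.6, -292.1]), 38.1)
dye_bottle_mid side foot [ 495.3 -295.6] pad (array([ 494.6, -290.8]), 34.0)
objective_case_mid scene foot [535.6 265.3] pad (array([539. , 261.1]), 34.8)
objective_case_mid side foot [538.2 265.1] pad (array([536.5, 265.7]), 35.0)
```

Emit:
{"name": "move_arm", "arguments": {
  "travel": [
    [-1.5, 0, 0],
    [-3, -0.2, 0],
    [-3, -0.2, 0],
    [-3, -0.2, 0],
    [-3, -0.2, 0],
    [-3, -0.2, 0],
    [-3, -0.2, 0],
    [-3, -0.2, 0],
    [-3, -0.2, 0],
    [-3, -0.2, 0],
    [-3, -0.2, 0],
    [-3, -0.2, 0],
    [-3, -0.2, 0],
    [-3, -0.2, 0],
    [-3, -0.2, 0],
    [-3, -0.2, 0],
    [-3, -0.2, 0],
    [-3, -0.2, 0],
    [-3, -0.2, 0],
    [-0.5, -0.4, 0]
  ],
  "yaw": [0, 0, 0, 0, 0, 0, 0, 0, 0, 0, 0, 0, 0, 0, 0, 0, 0, 0, 0, 0],
  "grip": [1, 1, 1, 1, 1, 1, 1, 1, 1, 1, 1, 1, 1, 1, 1, 1, 1, 1, 1, 1]
}}

```text
t: 50.8
eef_pos: [498.7, -300.2, 180.4]
orientation: [[0.003, 1.0, 0.001], [1.0, -0.003, -0.004], [-0.004, 0.001, -1.0]]
contact_force: [0.2, -0.7, 0.6]
gripper_width: 87.6
gripper_force: 0.0
```

Emit:
{"name": "move_arm", "arguments": {
  "travel": [
    [0, 0, 1],
    [0, 0, 1],
    [0, 0, 1],
    [0, 0, 0],
    [0, 0, 0],
    [0, 0, 0]
  ],
  "yaw": [0, 0, 0, 0, 0, 0],
  "grip": [1, 1, 1, 1, 1, 1]
}}

```text
t: 51.3
eef_pos: [499.1, -293.5, 149.9]
orientation: [[-0.001, 1.0, -0.001], [1.0, 0.001, 0.0], [0.0, -0.001, -1.0]]
contact_force: [-0.6, -0.0, 0.5]
gripper_width: 88.2
gripper_force: 0.0
```

```bash
python3 - <<'E'
from h import *
o=get_obs(); print(o['t'],o['eef_pos'])
b=save('wrist','w8.png'); cp=camera_params('wrist')
tips('dye_bottle_mid',('wrist',)); tips('round_tray_pad',('wrist',)); print(pad(cp,b,(498,-295)))
m=masks_of('dye_bottle_mid','wrist')[0]['mask']; v,u=np.nonzero(m); print('mask',u.min(),u.max(),v.min(),v.max())
print('pad proj',proj(cp,[498,-295,7]))
cv2.imwrite('pics/v8.png',cv2.resize(b[90:290,130:390],(780,600),interpolation=cv2.INTER_CUBIC)[:,:,::-1])
E
```

```text
51.3 [ 499.06880221 -293.50063483  149.89090781]
dye_bottle_mid wrist [ 498.  -297.    34.1] 0.64
round_tray_pad wrist [ 499.8 -295.4    5.8] 0.73
(array([ 490.9, -286.9], dtype=float32), array([ 498.3, -295.3]), 34.5, 1508, 165.0)
mask 236 267 168 209
pad proj [[252.07411918 179.53844505]]
```

View pics/v8.png

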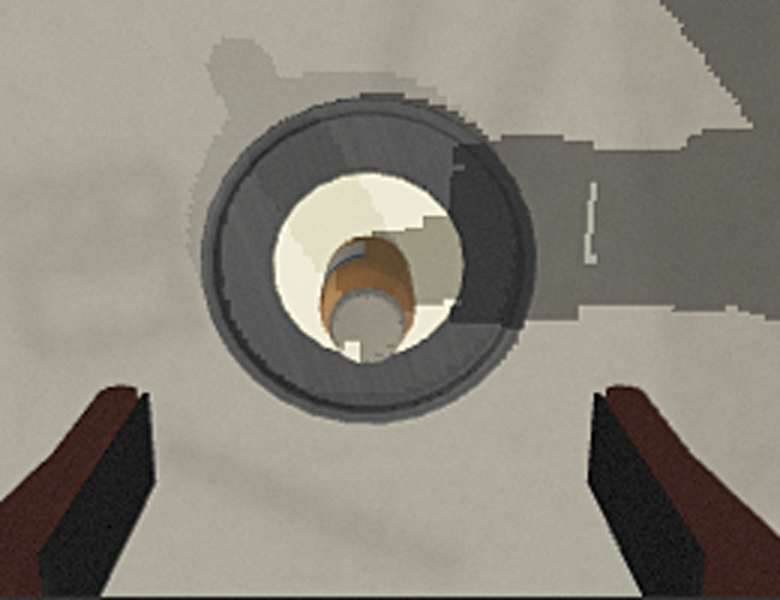

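The wrist crop shows the brown bottle's foot centred near crop px (369,276) and the pad near (369,267). That is about 3 mm off centre, which is well placed. Nothing is touching, so I'm handing in.

```bash
python3 -c "
from workcell import *
print(hand_in())"
```

```text
the job is handed in; nothing more can be done
None
```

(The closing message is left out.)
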